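# Set the honing gauge at the bevel angle on a worn mower blade

## Robot

A 7-joint arm with a two-finger parallel gripper is mounted at the origin on the work surface. World frame = base frame: x ahead of the robot, y to its left, z up, the work surface at z = 0. Lengths are in m, angles in rad, forces in N, time in s.
With the tool pointing down it reaches from about 0.4 to 0.85 m from the base axis. Payload 4.5 kg.
Tool frame: the origin (TCP) lies midway between the tips of the shut fingers; the grasp point (between the pads) lies 19 mm behind it; z points along the fingers, y is the line along which they close (so a half turn about z gives the same grasp; the last joint's range is limited). The gripper opens to 88 mm and grips with 3 to 60 N. Pads are 18 mm wide; open, the fingers measure 123 mm over their backs; the gripper's body (75 mm by 187 mm) begins 45 mm behind the grasp point.
Start: joints at [1.324, 0.689, -0.195, 1.565, 0.157, 0.902, -0.215], TCP at [0.173, -0.601, 0.239] pointing down, gripper open.
Joint ranges: [-3.01, 3.01], [-0.46, 2.08], [-1.47, 1.51], [0.13, 2.56], [-1, 4.14], [0.04, 2.09], [-2.66, 2.66]. Speed limits (rad/s): [2.57, 2.57, 3.14, 3.14, 3.14, 3.14, 3.14].

## Interface

Orientations are given as a unit quaternion [x, y, z, w].
In Python, from plant import r gives the robot as it stands.
- The arm moves only by the tool carry_out, never from a script. Its argument "plan" is a list of rows, each an object with "rot": the turn, a rotation vector about the tool's x, y, z in rad, a list of three; "xyz": the shift along the tool's x, y, z in m, a list of three; "grip": the closure in counts, from 0 (fully open) to 255 (shut). In form: [{"rot": [wx, wy, wz], "xyz": [dx, dy, dz], "grip": grip}, ...]. A call has 1 to 8 rows; each row is the pose to reach, as a shift and turn from the pose commanded when the call began, along the tool's axes at that moment; what a row does not reach only later rows make up. A row lasts 1/12 s, in which the tool goes at most 41.7 mm and 7.16 degrees, less where a joint would pass 70% of its speed; a pose out of reach is approached as far as the arm can. A call with a gripper value outside its range is refused whole. The fingers move at their own pace and stop on an object; "squeeze" is the grip in N (left out, the last holds). Time passes only in rows, so rows that repeat a pose let the fingers close. It gives the time, the measured TCP pose, the force, the opening and the grip force at its end, in the units of the state.
- r.get_state(): the state, without advancing time (a new reading comes with each control period).
- r.snapshot(name): name is "scene" or "top" or "wrist"; returns the picture (400x640x3 uint8, red, green, blue); there is no depth.
- r.camera_params(name): a dict with "fx", "fy", "cx", "cy" (pixels), "distortion" ([k1, k2, p1, p2, k3] as OpenCV has them; the pictures are not rectified), "position" and "attitude" of the camera in the world; the wrist camera has in their place "hand_eye" (4x4, takes a point from camera to tool coordinates, whose origin is the TCP and whose axes are the flange's). Camera axes: x right, y down, z forward; pixel columns grow to the right and rows downward; lengths in m; the calibration is good to about 2 mm. A picture is of the moment at which its call begins: read the wrist's pose just before it. camera_params takes no time and is no camera call.
- r.finish_job(): hands the job in; it is judged then, once.
The state is a dict: "clock": time; "q": joint angles; "qd": joint speeds; "joint_torque": joint torques, N m; "tool_pos": TCP position; "eef_rot": TCP orientation; "contact_force": force on the tool from outside, world axes, zero at the start; "moment": the same for the moment, N m; "opening": opening from 0.0 (shut) to 1.0 (fully open); "finger_force": force on a finger pad.
Only numpy, scipy, OpenCV 4.12 (cv2) and the standard library are available. Lean on these libraries where they do the work, as an engineer would, in place of code of your own. Each camera call takes 0.05 s, during which the arm holds its last target. There are 200 camera calls.

## Task

Pull the honing gauge straight up out of its snap-in cradle and rest the middle of its hone plate squarely across the middle of the worn bright edge at the near end of the mower blade clamped in the vise, with the dial still facing the far side of the bench. Rock it on that rounded edge until the swinging needle settles on the marker on the dial, then hold it there, pressed lightly on the edge and still: the program finishes while holding it, nothing is let go. Leave the other things on the bench alone.

Things in the scene. Friction and masses are not known exactly. Their poses are not given: they have to be found in the camera images.
- grip (a point): centre of the black rubber grip on top of the loose honing gauge (390 g), 30 mm (y) x 24 mm (x) x 38 mm high, 109 mm above the gauge's underside (90 to 128). Gauge axes: z up through the grip, y along the hone plate, x out of the white dial face. It starts upright in the cradle, dial roughly to world +x, away from the arm
- hone_face (a point): centre of the underside of the gauge's flat steel hone plate, 109 mm straight below grip, same axes; this face rests on the blade. Plate 120 mm (y) x 32 mm (x) x 4 mm; on it a carrier 112 x 32 x 8 mm, then the black dial case 76 mm (y) x 24 mm (x), 12 to 84 mm above the underside, then a slim neck and the grip. Once it touches, 1 mm more push adds 10 to 20 N
- needle (a joint): the gauge's swinging needle (rad), a free weighted pendulum kept upright by gravity; settles in about half a second. 0 with the gauge upright, positive when its top leans to its own -y side (a positive turn about its x axis); at rest equal to that lean
- needle_tip (a point): tip of the needle, 25 mm from the dial's pivot; z along the needle. The pivot is 48 mm above the gauge's underside, on its middle
- marker (a joint): stiff black index marker on the dial's rim, just outside the needle's tip (rad), counted like the needle: it points at the marker when both read the same. Set beforehand between 0.30 and 0.50; do not move it
- marker_tip (a point): inner end of the marker, 23 mm from the dial's pivot; z along the marker, outwards
- cradle: grey snap-in cradle fixed to the bench, 158 mm (y) x 50 mm (x), up to 24 mm high; origin under its middle at bench level, axes as the gauge's in it. The hone plate lies in its pocket, underside 6 mm above the bench; a sprung roller at each end holds the plate's end lips. It comes straight up with a pull of about 12 N, weight included, and is free 20 mm up
- blade_vise: blue vise on a wood block 180 mm (x) x 220 mm (y), fixed to the bench, holding a flat dark mower blade level; origin at bench level under the blade's centre. Blade along x, 430 x 48 x 5 mm, top 108 mm above the bench, near end at -x, x axis within 0.25 rad of world x. Jaws 90 mm (x), 110 mm high; screw handle out to y +166 mm
- worn_edge (a point): middle of the worn edge at the blade's near end, on the long axis of its rounding, 105.5 mm above the bench, axes as the blade's. The edge is on the blade's -y side, runs 40 mm either way along x, is round with 2.5 mm radius, uneven by 0.6 mm. A gauge with its x along the blade's x and its top leaning to -y rests on this edge alone
- drill: cordless drill standing on its battery, 220 mm high; loose on the bench; leave it alone. Origin under its middle, z up
- spray_can: spray can, 56 mm across, 175 mm high; loose on the bench; leave it alone. Origin under its middle, z up
- battery: spare battery pack 105 x 68 x 52 mm; loose on the bench; leave it alone. Origin under its middle, z up
- spanner: spanner 170 mm long, flat; loose on the bench; leave it alone. Origin under its middle, z up
- screwdriver: screwdriver 200 mm long; loose on the bench; leave it alone. Origin under its middle, z up
- flat_file: flat file with a wood handle, 300 mm long, 23 mm high; loose on the bench; leave it alone. Origin under its middle, z up
- parts_tray: black tray of screws 130 x 200 x 40 mm; loose on the bench; leave it alone. Origin under its middle, z up

How it is judged:
On the way, in this order (a step that is already met when the one before it is completed fails the run):
1. the gauge is pulled up clear of the cradle in the gripper (z of hone_face in the frame of cradle above 0.035 m and contact force between hone_gauge and the fingers above 2 N), for 0.1 s.
2. the held gauge rests on the worn edge (contact force between hone_gauge and blade_vise above 0.5 N and y of worn_edge in the frame of hone_face between -0.03 and 0.03 m and x of worn_edge in the frame of hone_face between -0.025 and 0.025 m and contact force between hone_gauge and the fingers above 2 N), for 0.2 s.
At the end, for the whole second after the job is handed in: Held in the gripper, the hone presses on the blade with 0.5 to 25 N, its middle within 30 mm (along) and 25 mm (across) of the edge's middle, square to 0.2 rad; the needle rests within 0.045 rad (2.6 degrees) of the marker; the gauge is still and clear of the cradle and bench (all of step 2 and contact force between hone_gauge and blade_vise below 25 N and angle between the z axis of needle_tip and the z axis of marker_tip, either way round below 0.045 rad and velocity of joint needle between -0.25 and 0.25 rad/s and value of joint marker between 0.27 and 0.53 rad and angle between the x axis of hone_face and the x axis of blade_vise, either way round below 0.2 rad and linear speed of hone_gauge below 0.02 m/s and contact force between hone_gauge and cradle below 0.2 N and height (world z) of hone_face above 0.08 m); the arm keeps its last pose, push and grip.
It fails at once if the hone is pressed or banged on the blade with more than 60 N (contact force between hone_gauge and blade_vise above 60 N).
It fails at once if another thing on the bench is knocked more than 30 mm or pushed over (distance of any of drill, spray_can, battery, spanner, screwdriver, flat_file, parts_tray from where it was at the start of the episode above 0.03 m or angle between any of drill, spray_can, battery, spanner, screwdriver, flat_file, parts_tray's own z axis and vertical above 0.5 rad).
It also fails if it takes over 54 s, if anything falls off the work surface, if the arm or the gripper's body presses on something with over 40 N, if the wrist force passes 120 N, or if a joint passes its speed limit or range.

## Working session

There is one attempt and no reset: what is moved stays moved. The work goes in short steps, Python scripts to look and compute and a tool call to move; the robot and the scene stay as the last step left them, time stands still between calls to the robot, and variables do not carry over. Pictures are saved under pics/ and viewed, at most 10 in all, crops included, and the job is handed in when it is done.

Besides the shell and the picture viewer there is one more tool, called after "Request:" by a JSON object that holds its "api" and its "payload", one argument or row to a line. carry_out: Moves the arm, as the interface text tells. Its arguments: {"type":"object","properties":{"plan":{"type":"array"},"squeeze":{"type":"number"}},"required":["plan"]}

```bash
mkdir -p pics; ls; python3 - <<'E'
from plant import r
import cv2,numpy as np
for n in ["scene","top"]:
    cv2.imwrite(f"pics/{n}0.png",r.snapshot(n)[:,:,::-1])
    print(n,r.camera_params(n))
print(r.camera_params("wrist"))
print(r.get_state())
E
```

```text
pics
scene {'fx': 411.8841147275476, 'fy': 411.8841147275476, 'cx': 320.55767104535886, 'cy': 187.87712210786907, 'distortion': array([-0.08616415,  0.        ,  0.        ,  0.        ,  0.        ]), 'position': array([ 1.24264603, -0.73641234,  0.96211378]), 'attitude': array([ 0.85281217,  0.31448988, -0.15277764, -0.38790013])}
top {'fx': 492.3435439409196, 'fy': 492.3435439409196, 'cx': 323.0357128991738, 'cy': 209.3880847284264, 'distortion': array([-0.08252535,  0.        ,  0.        ,  0.        ,  0.        ]), 'position': array([ 0.31546928, -0.00681972,  1.50794511]), 'attitude': array([-0.69959676,  0.70814187, -0.06092537,  0.07340002])}
{'fx': 290.1937352820195, 'fy': 290.1937352820195, 'cx': 319.21632746692865, 'cy': 198.93481211446755, 'distortion': array([0.00404114, 0.        , 0.        , 0.        , 0.        ]), 'hand_eye': array([[-1.22429038e-03, -9.60495258e-01, -2.78293659e-01,
         7.20968663e-02],
       [ 9.99999245e-01, -1.20475903e-03, -2.41198909e-04,
         1.82142717e-03],
       [-1.03606389e-04, -2.78293744e-01,  9.60496008e-01,
        -1.45036776e-01],
       [ 0.00000000e+00,  0.00000000e+00,  0.00000000e+00,
         1.00000000e+00]])}
{'clock': 0.1, 'q': array([ 1.32381832,  0.68990597, -0.19453691,  1.56620787,  0.15734189,
        0.90250292, -0.21510793]), 'qd': array([-1.06506046e-03, -2.18788237e-03, -1.75222384e-04, -3.35211637e-03,
       -1.06209600e-03,  9.85277160e-04,  1.92229312e-05]), 'joint_torque': array([-4.01621030e-03, -5.28499317e+01, -1.27180818e+00, -1.53837454e+01,
       -5.25772898e-02,  2.00429007e-03,  6.44450347e-05]), 'tool_pos': array([ 0.17299399, -0.60000695,  0.23799558]), 'eef_rot': array([ 9.90154075e-01,  1.39979449e-01, -1.82409023e-04, -7.93213299e-04]), 'contact_force': array([-0.37455396,  0.1101612 , -0.14137591]), 'moment': array([0.00823057, 0.00899447, 0.04581481]), 'finger_force': 0.0, 'opening': 1.0003079156215633}
```

View pics/scene0.png

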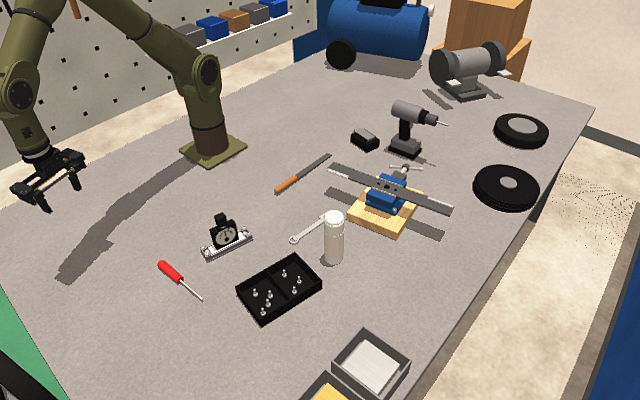

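View pics/top0.png

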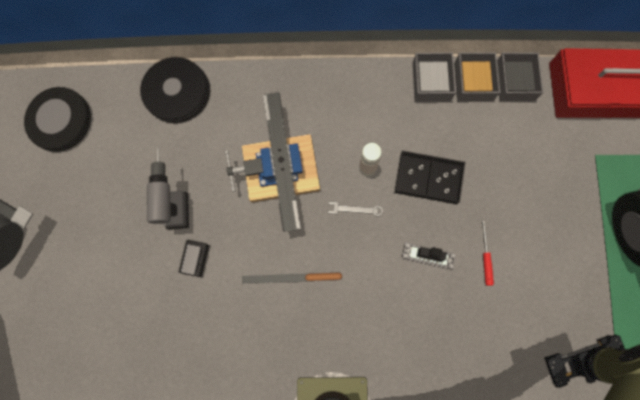

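The scene view shows the gauge at about (224,236). In the top view the gauge is near (428,255), and the blade runs from (272,95) to (293,235) with a bright edge near (296,215). The spray can is at (371,155).

```bash
cat > h.py <<'E'
import numpy as np,cv2
from plant import r
from scipy.spatial.transform import Rotation as R
def cam(n):
    p=r.camera_params(n); K=np.array([[p['fx'],0,p['cx']],[0,p['fy'],p['cy']],[0,0,1.]])
    if n=='wrist':
        s=r.get_state(); T=np.eye(4);T[:3,:3]=R.from_quat(s['eef_rot']).as_matrix();T[:3,3]=s['tool_pos']
        T=T@p['hand_eye']; return K,p['distortion'],T[:3,:3],T[:3,3]
    return K,p['distortion'],R.from_quat(p['attitude']).as_matrix(),p['position']
def ray(c,uv):
    K,d,Rm,t=c; n=cv2.undistortPoints(np.array([[uv]],float),K,d)[0,0]
    return Rm@np.array([n[0],n[1],1]),t
def at_z(c,uv,z):
    d,t=ray(c,uv); return t+d*(z-t[2])/d[2]
def proj(c,P):
    K,d,Rm,t=c; q=(np.atleast_2d(P)-t)@Rm
    return cv2.projectPoints(q,np.zeros(3),np.zeros(3),K,d)[0][:,0]
E
python3 - <<'E'
from h import *
a=cv2.imread('pics/top0.png');b=cv2.imread('pics/scene0.png')
f=lambda im,x,y,w,h:cv2.resize(im[y:y+h,x:x+w],(400,300),interpolation=cv2.INTER_CUBIC)
cv2.imwrite('pics/c1.png',np.vstack([np.hstack([f(a,255,85,200,150)[:, :],f(a,270,185,60,45+0)]),np.hstack([f(a,390,225,80,60),f(b,190,200,80,60)])]))
c=cam('top')
for n,uv,z in [('near end',(293,235),.108),('far end',(272,95),.108),('edge',(296,214),.1055),('gauge',(430,251),.134),('spray',(371,152),.175),('tray',(430,178),.04)]: print(n,at_z(c,uv,z).round(3))
E
```

```text
near end [0.512 0.104 0.108]
far end [0.943 0.169 0.108]
edge [0.573 0.095 0.105]
gauge [ 0.458 -0.282  0.134]
spray [ 0.735 -0.122  0.175]
tray [ 0.692 -0.312  0.04 ]
```

View pics/c1.png

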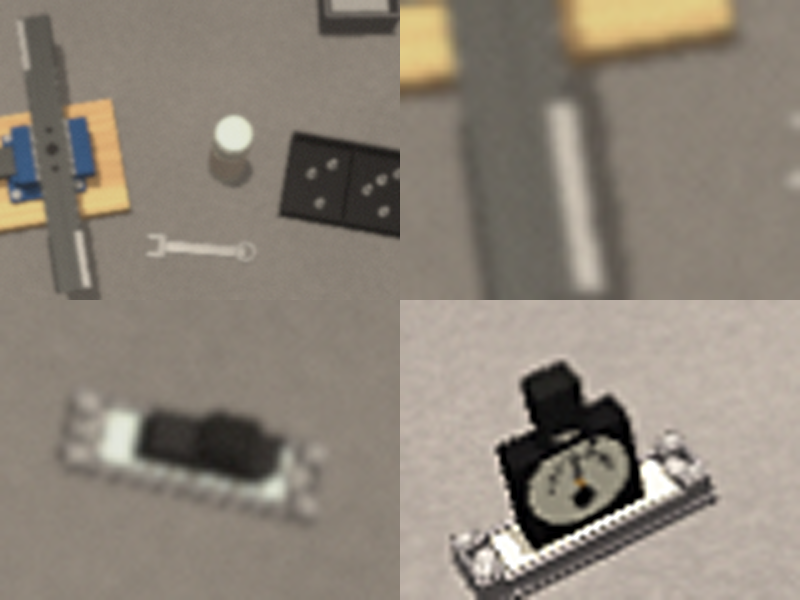

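The bright edge strip runs from (294.7,200.4) to (298.8,228.2) in top-view pixels. The cradle centre is near (429,256), and the dial faces the scene camera. Next I'll work out a wrist-camera viewpoint in front of the dial.

```bash
cat >> h.py <<'E'
def to_plan(pos,Rm):
    s=r.get_state(); R0=R.from_quat(s['eef_rot']).as_matrix()
    print('xyz',(R0.T@(np.array(pos)-s['tool_pos'])).round(4),'rot',R.from_matrix(R0.T@Rm).as_rotvec().round(4))
def tilt(yaw,a,lean=0):
    # tool x along yaw dir, tool z down; a: tool z tilts toward -x ; lean about gauge x
    B=np.array([[1,0,0],[0,-1,0],[0,0,-1.]])
    return (R.from_euler('z',yaw)*R.from_euler('x',lean)*R.from_euler('y',a)).as_matrix()@B
E
python3 - <<'E'
from h import *
c=cam('top'); o=lambda x,y:(390+x/5,225+y/5)
P=[at_z(c,o(*p),.02) for p in [(65,455),(85,390),(325,450),(305,520)]]
L=(P[0]+P[1])/2;Rr=(P[2]+P[3])/2; d=L-Rr; print('cradle',((L+Rr)/2).round(3),np.linalg.norm(d),'yaw',np.arctan2(-d[0],d[1]))
g=at_z(c,o(235,440),.125);print('grip',g.round(3))
e0=at_z(c,(294.7,200.4),.107);e1=at_z(c,(298.8,228.2),.107);v=e0-e1
print('edge',((e0+e1)/2).round(4),np.linalg.norm(v),'yaw',np.arctan2(v[1],v[0]))
yaw=np.arctan2(-d[0],d[1]); ce=(L+Rr)/2; ux=np.array([np.cos(yaw),np.sin(yaw),0])
piv=np.array([ce[0],ce[1],.054])+.012*ux; el=np.radians(38);D=.25
cp=piv+D*(np.cos(el)*ux+np.array([0,0,np.sin(el)]))
a=np.pi/2-el-.282
T=tilt(yaw,a); print('tool z',T[:,2])
pos=cp-T@r.camera_params('wrist')['hand_eye'][:3,3]; print(pos); to_plan(pos,T)
E
```

```text
cradle [ 0.277 -0.293  0.02 ] 0.1466398970623426 yaw -0.2694955401751433
grip [ 0.286 -0.295  0.125]
edge [0.5722 0.0929 0.107 ] 0.08287094860321151 yaw 0.14369445333403122
tool z [-0.5644248   0.15590266 -0.81062877]
[ 0.34033227 -0.30864514  0.13256146]
xyz [ 0.2416 -0.2334  0.1058] rot [ 0.1706 -0.6089  0.5326]
```

The crop origin was wrong: the lower row starts 300 px down. I'll fix that.

```bash
python3 - <<'E'
from h import *
c=cam('top'); o=lambda x,y:(390+x/5,225+(y-300)/5)
P=[at_z(c,o(*p),.02) for p in [(65,455),(85,390),(325,450),(305,520)]]
L=(P[0]+P[1])/2;Rr=(P[2]+P[3])/2; d=L-Rr; print('cradle',((L+Rr)/2).round(3),np.linalg.norm(d),'yaw',np.arctan2(-d[0],d[1]))
print('grip',at_z(c,o(235,440),.125).round(3))
yaw=np.arctan2(-d[0],d[1]); ce=(L+Rr)/2; ux=np.array([np.cos(yaw),np.sin(yaw),0])
piv=np.array([ce[0],ce[1],.054])+.012*ux; el=np.radians(38);D=.25
cp=piv+D*(np.cos(el)*ux+np.array([0,0,np.sin(el)]))
T=tilt(yaw,np.pi/2-el-.282); print('tool z',T[:,2])
pos=cp-T@r.camera_params('wrist')['hand_eye'][:3,3]; print(pos); to_plan(pos,T)
E
```

```text
cradle [ 0.455 -0.301  0.02 ] 0.14944931443203183 yaw -0.27182390088956265
grip [ 0.452 -0.303  0.125]
tool z [-0.56406027  0.15721642 -0.81062877]
[ 0.51868343 -0.31687938  0.13256146]
xyz [ 0.4106 -0.176   0.1057] rot [ 0.1713 -0.6088  0.5348]
```

Request:
{"api": "carry_out", "payload": {
  "plan": [
    {"rot": [0,0,0.53],"xyz": [0.3,-0.13,0],"grip": 0},
    {"rot": [0,0,0.53],"xyz": [0.3,-0.13,0],"grip": 0},
    {"rot": [0,0,0.53],"xyz": [0.3,-0.13,0],"grip": 0},
    {"rot": [0,0,0.53],"xyz": [0.3,-0.13,0],"grip": 0},
    {"rot": [0,0,0.53],"xyz": [0.3,-0.13,0],"grip": 0},
    {"rot": [0,0,0.53],"xyz": [0.3,-0.13,0],"grip": 0},
    {"rot": [0,0,0.53],"xyz": [0.3,-0.13,0],"grip": 0},
    {"rot": [0,0,0.53],"xyz": [0.3,-0.13,0],"grip": 0}
  ]
}}

```text
clock: 0.77
tool_pos: [0.4278, -0.3896, 0.2385]
eef_rot: [0.992, -0.123, 0.0, -0.001]
contact_force: [0.3, 0.4, -1.0]
opening: 1.003
finger_force: 0.0
```

```bash
python3 - <<'E'
from h import *
print(r.get_state()['tool_pos'])
to_plan([0.519,-0.317,0.133],tilt(-.272,np.pi/2-np.radians(38)-.282))
E
```

```text
[ 0.42778365 -0.38958113  0.23846252]
xyz [ 0.0707 -0.0925  0.1056] rot [ 0.0067 -0.6255  0.0247]
```

Request:
{"api": "carry_out", "payload": {
  "plan": [
    {"rot": [0,-0.3,0.02],"xyz": [0.09,-0.09,0.02],"grip": 0},
    {"rot": [0,-0.3,0.02],"xyz": [0.09,-0.09,0.02],"grip": 0},
    {"rot": [0,-0.4,0.02],"xyz": [0.09,-0.09,0.03],"grip": 0},
    {"rot": [0,-0.5,0.02],"xyz": [0.09,-0.09,0.05],"grip": 0},
    {"rot": [0,-0.62,0.02],"xyz": [0.08,-0.092,0.08],"grip": 0},
    {"rot": [0,-0.62,0.02],"xyz": [0.075,-0.092,0.1],"grip": 0},
    {"rot": [0,-0.62,0.02],"xyz": [0.075,-0.092,0.1],"grip": 0},
    {"rot": [0,-0.62,0.02],"xyz": [0.075,-0.092,0.1],"grip": 0}
  ]
}}

```text
clock: 1.43
tool_pos: [0.5191, -0.3227, 0.1385]
eef_rot: [0.943, -0.129, -0.303, -0.038]
contact_force: [-0.5, -0.9, 0.7]
opening: 1.001
finger_force: 0.0
```

```bash
python3 - <<'E'
from h import *
s=r.get_state();print(s['tool_pos'],s['q'])
np.savez('w1.npz',*cam('wrist'))
im=r.snapshot('wrist')[:,:,::-1]; cv2.imwrite('pics/w1.png',im)
p=proj(cam('wrist'),[[.4668,-.304,.054]])[0].astype(int);print(p)
x0,y0=p[0]-80,p[1]-90
print(x0,y0);cr=im[max(y0,0):y0+150,x0:x0+160]
cv2.imwrite('pics/w1c.png',cv2.resize(cr,None,fx=4,fy=4,interpolation=cv2.INTER_CUBIC))
E
```

```text
[ 0.51913122 -0.32273943  0.13854   ] [ 0.39507684  1.11895748  0.08918284  1.0440217   0.03544307  1.59096622
 -1.39373601]
[311 195]
231 105
```

View pics/w1c.png

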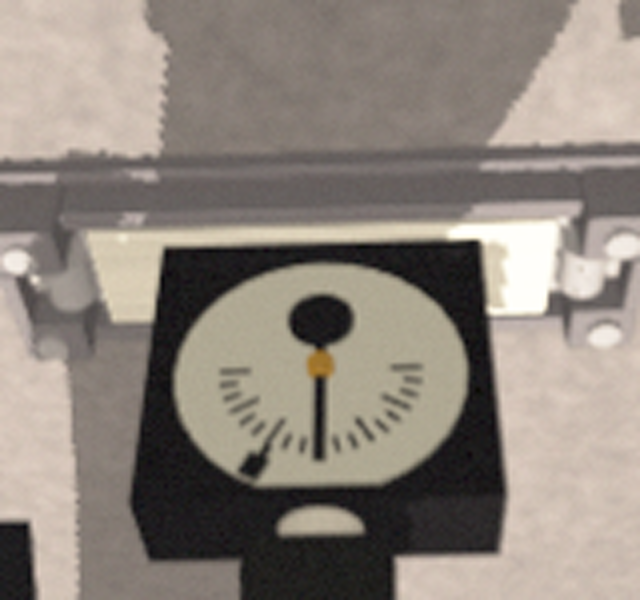

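Close view of the dial, with gauge up shown as down in the picture. In crop pixels the pivot is at (320,364), the needle tip at (319,458), the marker head at about (252,467) and its inner end near (277,430). It sits on the gauge's +y side, as expected. Next I convert these to angles on the dial plane.

```bash
python3 - <<'E'
from h import *
z=np.load('w1.npz');c=[z[k] for k in z.files]
f=lambda x,y:(231+(x+.5)/4-.5,105+(y+.5)/4-.5)
# gauge yaw: base edge of plate/case bottom line in image : case bottom-left (165,247) right (478,242) at z=6+12mm; cradle pins
l=at_z(c,f(165,247),.018);q=at_z(c,f(478,242),.018);d=l-q
print('case bottom',np.linalg.norm(d),'yaw',np.arctan2(-d[0],d[1]),((l+q)/2).round(4))
b1=at_z(c,f(150,558),.090);b2=at_z(c,f(500,552),.090);d=b1-b2
print('case top back?',np.linalg.norm(d),'yaw',np.arctan2(-d[0],d[1]),((b1+b2)/2).round(4))
b1=at_z(c,f(132,500),.090);b2=at_z(c,f(505,494),.090);d=b1-b2
print('case top front',np.linalg.norm(d),'yaw',np.arctan2(-d[0],d[1]),((b1+b2)/2).round(4))
yaw=np.arctan2(-d[0],d[1]);
P0=at_z(c,f(320,364),.054)
n=np.array([np.cos(yaw),np.sin(yaw),0]);yy=np.array([-n[1],n[0],0])
print('pivot',P0)
for p in [(319,458),(277,430),(262,452),(252,467),(250,470)]:
    dd,t=ray(c,f(*p));X=t+dd*((P0-t)@n)/(dd@n);v=X-P0
    print(p,(v@yy).round(4),v[2].round(4),np.hypot(v@yy,v[2]).round(4),'ang',np.arctan2(v@yy,v[2]).round(3))
# colour-based marker angle: dark pixels on dial beyond 23mm
im=cv2.imread('pics/w1.png');g=cv2.cvtColor(im,cv2.COLOR_BGR2GRAY).astype(float)
up=np.array([0,0,1.])
A=np.linspace(.1,.7,121)
for rr in [.021,.022,.023,.024,.0245,.025,.026,.027,.028,.029,.030,.031]:
    X=np.array([P0+rr*(np.sin(a)*yy+np.cos(a)*up) for a in A]);uv=proj(c,X).astype(np.float32)
    s=cv2.remap(g.astype(np.float32),uv[:,0],uv[:,1],cv2.INTER_LINEAR)
    s=s[:,0]; w=np.clip(np.percentile(s,80)-s-30,0,None)
    print(rr,s.min().round(),(w*A).sum()/(w.sum()+1e-9))
E
```

```text
case bottom 0.07473594074410968 yaw -0.254998770931009 [ 0.4692 -0.3028  0.018 ]
case top back? 0.07524537626307518 yaw -0.2483016142425626 [ 0.4482 -0.298   0.09  ]
case top front 0.07433768646442551 yaw -0.251514368494606 [ 0.4707 -0.3034  0.09  ]
pivot [ 0.46839701 -0.30265939  0.054     ]
(319, 458) -0.0001 0.025 0.025 ang -0.003
(277, 430) 0.0089 0.0177 0.0198 ang 0.465
(262, 452) 0.0118 0.0232 0.026 ang 0.469
(252, 467) 0.0137 0.0269 0.0302 ang 0.47
(250, 470) 0.0141 0.0277 0.031 ang 0.47
0.021 95.0 0.39267297851351773
0.022 89.0 0.39197380530537923
0.023 90.0 0.36817320491153555
0.024 74.0 0.4672077815526292
0.0245 59.0 0.46168339802347635
0.025 51.0 0.4586667750572652
0.026 62.0 0.4590517257516819
0.027 36.0 0.46818565779311555
0.028 28.0 0.4712711223673755
0.029 25.0 0.4712022525057615
0.03 24.0 0.4707518332194425
0.031 23.0 0.4714584247039761
```

The marker is at 0.468 rad. The radii and lengths match the given sizes. The grip is at (0.459,−0.3005) with yaw −0.252. Next I move above it.

```bash
python3 - <<'E'
from h import *
T=tilt(-.252,0)
to_plan([0.52,-0.32,0.19],tilt(-.252,.3));to_plan([0.459,-0.3005,0.19],T)
E
```

```text
xyz [-0.0292 -0.0031 -0.0392] rot [-0.0008  0.3163 -0.0201]
xyz [-0.0815 -0.0056 -0.0022] rot [ 0.0022  0.6162 -0.0202]
```

Request:
{"api": "carry_out", "payload": {
  "plan": [
    {"rot": [0,0.12,0],"xyz": [-0.029,-0.003,-0.039],"grip": 0},
    {"rot": [0,0.24,-0.02],"xyz": [-0.029,-0.003,-0.039],"grip": 0},
    {"rot": [0,0.36,-0.02],"xyz": [-0.029,-0.003,-0.039],"grip": 0},
    {"rot": [0,0.48,-0.02],"xyz": [-0.055,-0.0045,-0.02],"grip": 0},
    {"rot": [0.002,0.616,-0.02],"xyz": [-0.0815,-0.0056,-0.0022],"grip": 0},
    {"rot": [0.002,0.616,-0.02],"xyz": [-0.0815,-0.0056,-0.0022],"grip": 0},
    {"rot": [0.002,0.616,-0.02],"xyz": [-0.0815,-0.0056,-0.0022],"grip": 0},
    {"rot": [0.002,0.616,-0.02],"xyz": [-0.0815,-0.0056,-0.0022],"grip": 0}
  ]
}}

```text
clock: 2.15
tool_pos: [0.4578, -0.3006, 0.1927]
eef_rot: [0.992, -0.127, 0.001, 0.0]
contact_force: [0.8, -0.4, 0.6]
opening: 1.002
finger_force: 0.0
```

```bash
python3 - <<'E'
from h import *
c=cam('wrist');im=r.snapshot('wrist')[:,:,::-1].copy();cv2.imwrite('pics/w2r.png',im)
y=-.252;n=np.array([np.cos(y),np.sin(y),0]);yy=np.array([-n[1],n[0],0])
C=np.array([.459,-.3005,.134])
for p in proj(c,[C+sx*.012*n+sy*.015*yy for sx,sy in [(1,1),(1,-1),(-1,-1),(-1,1)]]): cv2.circle(im,tuple(p.astype(int)),1,(0,0,255),-1)
cv2.imwrite('pics/w2.png',im)
to_plan([.459,-.3005,.097],tilt(-.252,0))
E
```

```text
xyz [-0.0019 -0.0001  0.0951] rot [ 0.0006 -0.0038 -0.0002]
```

View pics/w2.png

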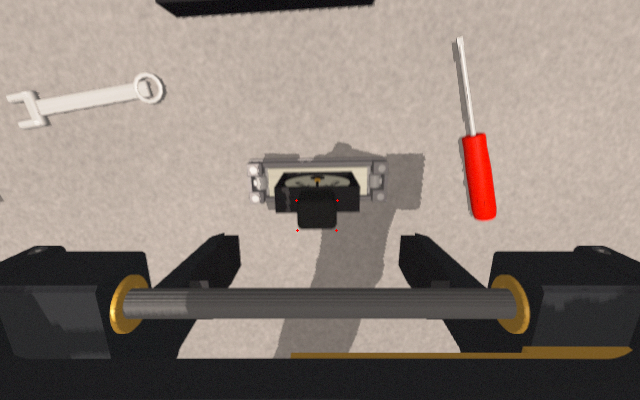

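The picture matches the predicted grip outline: grip spans columns 298–336, rows ~198–228, against predicted 297–337, 200–230. I descend and grip.

Request:
{"api": "carry_out", "payload": {
  "plan": [
    {"rot": [0,0,0],"xyz": [0,0,0.03],"grip": 0},
    {"rot": [0,0,0],"xyz": [0,0,0.06],"grip": 0},
    {"rot": [0,0,0],"xyz": [0,0,0.08],"grip": 0},
    {"rot": [0,0,0],"xyz": [0,0,0.092],"grip": 0},
    {"rot": [0,0,0],"xyz": [0,0,0.092],"grip": 0},
    {"rot": [0,0,0],"xyz": [0,0,0.092],"grip": 0}
  ]
}}

```text
clock: 2.7
tool_pos: [0.4615, -0.2997, 0.0966]
eef_rot: [0.992, -0.124, -0.0, -0.001]
contact_force: [-0.5, -0.8, 0.4]
opening: 0.996
finger_force: 0.0
```

Request:
{"api": "carry_out", "payload": {
  "plan": [
    {"rot": [0,0,0],"xyz": [0,0,0],"grip": 255},
    {"rot": [0,0,0],"xyz": [0,0,0],"grip": 255},
    {"rot": [0,0,0],"xyz": [0,0,0],"grip": 255},
    {"rot": [0,0,0],"xyz": [0,0,0],"grip": 255},
    {"rot": [0,0,0],"xyz": [0,0,0],"grip": 255},
    {"rot": [0,0,0],"xyz": [0,0,0],"grip": 255},
    {"rot": [0,0,0],"xyz": [0,0,0],"grip": 255},
    {"rot": [0,0,0],"xyz": [0,0,0],"grip": 255}
  ],
  "squeeze": 45
}}

```text
clock: 3.37
tool_pos: [0.4593, -0.2987, 0.0959]
eef_rot: [0.992, -0.125, -0.002, -0.001]
contact_force: [-0.1, 0.8, 0.8]
opening: 0.418
finger_force: 0.0
```

Request:
{"api": "carry_out", "payload": {
  "plan": [
    {"rot": [0,0,0],"xyz": [0,0,0],"grip": 255},
    {"rot": [0,0,0],"xyz": [0,0,0],"grip": 255},
    {"rot": [0,0,0],"xyz": [0,0,0],"grip": 255},
    {"rot": [0,0,0],"xyz": [0,0,0],"grip": 255},
    {"rot": [0,0,0],"xyz": [0,0,0],"grip": 255},
    {"rot": [0,0,0],"xyz": [0,0,0],"grip": 255},
    {"rot": [0,0,0],"xyz": [0,0,0],"grip": 255}
  ]
}}

```text
clock: 3.95
tool_pos: [0.4592, -0.2988, 0.0958]
eef_rot: [0.992, -0.125, -0.002, -0.001]
contact_force: [0.6, -0.7, -0.8]
opening: 0.335
finger_force: 45.0
```

Request:
{"api": "carry_out", "payload": {
  "plan": [
    {"rot": [0,0,0],"xyz": [0,0,-0.006],"grip": 255},
    {"rot": [0,0,0],"xyz": [0,0,-0.014],"grip": 255},
    {"rot": [0,0,0],"xyz": [0,0,-0.022],"grip": 255},
    {"rot": [0,0,0],"xyz": [0,0,-0.032],"grip": 255},
    {"rot": [0,0,0],"xyz": [0,0,-0.05],"grip": 255},
    {"rot": [0,0,0],"xyz": [0,0,-0.07],"grip": 255},
    {"rot": [0,0,0],"xyz": [0,0,-0.09],"grip": 255},
    {"rot": [0,0,0],"xyz": [0,0,-0.09],"grip": 255}
  ]
}}

```text
clock: 4.62
tool_pos: [0.4617, -0.3001, 0.1901]
eef_rot: [0.992, -0.125, 0.002, 0.0]
contact_force: [0.9, 0.2, -3.7]
opening: 0.335
finger_force: 45.0
```

```bash
cat >> h.py <<'E'
W=np.array([.572,.092,.1055]); T=tilt(.144,0,.468); zg=-T[:,2]
E
python3 - <<'E'
from h import *
print(zg, W+zg*.1225)
to_plan([.52,-.1,.30],tilt(-.05,0,.2)); to_plan(W+zg*.1325,T)
E
```

```text
[ 0.06473446 -0.44643329  0.89247228] [0.57992997 0.03731192 0.21482785]
xyz [ 0.0074 -0.2083 -0.1099] rot [ 0.1997 -0.0234 -0.1989]
xyz [ 0.033  -0.352  -0.0336] rot [ 0.4626 -0.0955 -0.3859]
```

Request:
{"api": "carry_out", "payload": {
  "plan": [
    {"rot": [0.05,0,-0.05],"xyz": [0.002,-0.03,-0.03],"grip": 255},
    {"rot": [0.1,-0.01,-0.1],"xyz": [0.004,-0.06,-0.055],"grip": 255},
    {"rot": [0.15,-0.02,-0.15],"xyz": [0.006,-0.09,-0.08],"grip": 255},
    {"rot": [0.2,-0.02,-0.2],"xyz": [0.007,-0.12,-0.1],"grip": 255},
    {"rot": [0.2,-0.02,-0.2],"xyz": [0.007,-0.155,-0.11],"grip": 255},
    {"rot": [0.2,-0.02,-0.2],"xyz": [0.007,-0.19,-0.11],"grip": 255},
    {"rot": [0.2,-0.02,-0.2],"xyz": [0.007,-0.208,-0.11],"grip": 255},
    {"rot": [0.2,-0.02,-0.2],"xyz": [0.007,-0.208,-0.11],"grip": 255}
  ]
}}

```text
clock: 5.28
tool_pos: [0.5186, -0.0929, 0.2964]
eef_rot: [0.994, -0.02, 0.0, -0.104]
contact_force: [-0.2, -0.7, -3.9]
opening: 0.336
finger_force: 45.0
```

```bash
python3 - <<'E'
from h import *
print(r.get_state()['tool_pos'])
to_plan(W+zg*.1325,T)
E
```

```text
[ 0.51857131 -0.09286511  0.29635563]
xyz [ 0.0572 -0.1104  0.0972] rot [ 0.2596 -0.058  -0.1752]
```

Request:
{"api": "carry_out", "payload": {
  "plan": [
    {"rot": [0.08,-0.02,-0.05],"xyz": [0.018,-0.037,0.02],"grip": 255},
    {"rot": [0.16,-0.04,-0.1],"xyz": [0.037,-0.073,0.045],"grip": 255},
    {"rot": [0.22,-0.05,-0.15],"xyz": [0.057,-0.11,0.07],"grip": 255},
    {"rot": [0.26,-0.058,-0.175],"xyz": [0.057,-0.11,0.09],"grip": 255},
    {"rot": [0.26,-0.058,-0.175],"xyz": [0.057,-0.11,0.097],"grip": 255},
    {"rot": [0.26,-0.058,-0.175],"xyz": [0.057,-0.11,0.097],"grip": 255},
    {"rot": [0.26,-0.058,-0.175],"xyz": [0.057,-0.11,0.097],"grip": 255},
    {"rot": [0.26,-0.058,-0.175],"xyz": [0.057,-0.11,0.097],"grip": 255}
  ]
}}

```text
clock: 5.95
tool_pos: [0.5814, 0.0232, 0.224]
eef_rot: [0.971, 0.065, -0.015, -0.228]
contact_force: [0.0, -0.2, -3.2]
opening: 0.339
finger_force: 45.0
```

```bash
python3 - <<'E'
from h import *
s=r.get_state();print(s['tool_pos'],s['contact_force'],s['q'])
to_plan(W+zg*.0925,T)
np.savez('w3.npz',*cam('wrist'))
im=r.snapshot('wrist')[:,:,::-1];cv2.imwrite('pics/w3.png',im)
im2=r.snapshot('scene')[:,:,::-1];cv2.imwrite('pics/s3.png',im2)
p=proj(cam('scene'),[W])[0].astype(int)
cr=im2[p[1]-60:p[1]+30,p[0]-60:p[0]+60]; print('crop origin',p-60)
cv2.imwrite('pics/c3.png',np.vstack([cv2.resize(im[0:280,120:520],(480,336),interpolation=cv2.INTER_CUBIC)[:240],cv2.resize(cr,(480,360),interpolation=cv2.INTER_CUBIC)]))
E
```

```text
[0.58141805 0.02316606 0.22401155] [ 0.02095242 -0.19875954 -3.21843303] [ 0.32956922  0.74771588 -0.36955053  1.64751549 -0.2683216   0.88276499
 -1.21428163]
xyz [ 0.0002 -0.0088  0.0446] rot [ 0.0061 -0.0054 -0.0101]
crop origin [275 113]
```

View pics/c3.png

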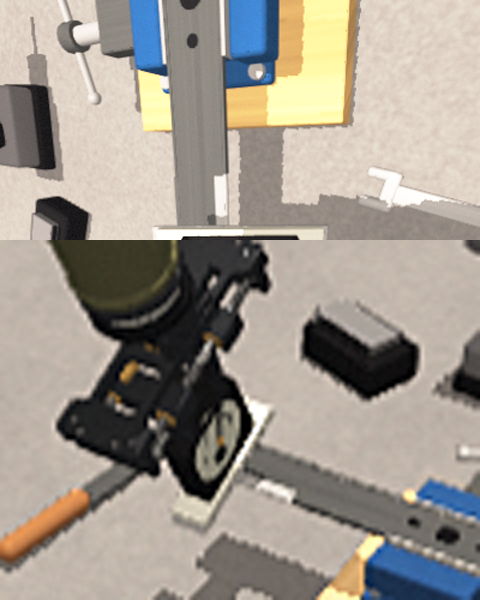

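The gauge hovers over the edge in the scene view. In the wrist view the bright strip's far end is at composite (222,175), which is full-frame (305,146). I'll check that against W.

```bash
python3 - <<'E'
from h import *
z=np.load('w3.npz');c=[z[k] for k in z.files]
b=np.array([np.cos(.144),np.sin(.144),0])
print(at_z(c,(305,146),.107), W+.04*b); 
print(proj(c,[W+.04*b+[0,0,.0015],W+[0,0,.0015]]))
to_plan(W+zg*.0975,T);to_plan(W+zg*.0925,T)
E
```

```text
[0.61534293 0.09965774 0.107     ] [0.611586   0.09774011 0.1055    ]
[[306.33198082 150.23899549]
 [307.24801189 190.48269957]]
xyz [-0.0001 -0.0081  0.0398] rot [ 0.0058 -0.0062 -0.0092]
xyz [-0.0001 -0.0081  0.0448] rot [ 0.0058 -0.0062 -0.0092]
```

Request:
{"api": "carry_out", "payload": {
  "plan": [
    {"rot": [0.006,-0.006,-0.01],"xyz": [0,-0.008,0.01],"grip": 255},
    {"rot": [0.006,-0.006,-0.01],"xyz": [0,-0.008,0.02],"grip": 255},
    {"rot": [0.006,-0.006,-0.01],"xyz": [0,-0.008,0.03],"grip": 255},
    {"rot": [0.006,-0.006,-0.01],"xyz": [0,-0.008,0.037],"grip": 255},
    {"rot": [0.006,-0.006,-0.01],"xyz": [0,-0.008,0.037],"grip": 255},
    {"rot": [0.006,-0.006,-0.01],"xyz": [0,-0.008,0.037],"grip": 255},
    {"rot": [0.006,-0.006,-0.01],"xyz": [0,-0.008,0.037],"grip": 255}
  ]
}}

```text
clock: 6.63
tool_pos: [0.5782, 0.0482, 0.1936]
eef_rot: [0.97, 0.071, -0.018, -0.232]
contact_force: [-0.4, 0.0, -3.9]
opening: 0.34
finger_force: 45.0
```

```bash
python3 - <<'E'
from h import *
s=r.get_state();print(s['tool_pos'],s['contact_force'],s['moment'])
to_plan(W+zg*.0925,T)
E
```

```text
[0.57815875 0.04824839 0.1936207 ] [-0.36083482  0.02957735 -3.88934476] [-0.87355357 -0.17254088 -0.00587441]
xyz [0.0002 0.0003 0.0061] rot [-0.0022  0.0023  0.001 ]
```

Request:
{"api": "carry_out", "payload": {
  "plan": [
    {"rot": [0,0,0],"xyz": [0,0,0.001],"grip": 255},
    {"rot": [0,0,0],"xyz": [0,0,0.002],"grip": 255},
    {"rot": [0,0,0],"xyz": [0,0,0.003],"grip": 255},
    {"rot": [0,0,0],"xyz": [0,0,0.004],"grip": 255},
    {"rot": [0,0,0],"xyz": [0,0,0.004],"grip": 255},
    {"rot": [0,0,0],"xyz": [0,0,0.004],"grip": 255}
  ]
}}

```text
clock: 7.13
tool_pos: [0.5777, 0.0503, 0.1901]
eef_rot: [0.97, 0.071, -0.018, -0.232]
contact_force: [-0.8, -0.3, -4.2]
opening: 0.34
finger_force: 45.0
```

Request:
{"api": "carry_out", "payload": {
  "plan": [
    {"rot": [0,0,0],"xyz": [0,0,0.0005],"grip": 255},
    {"rot": [0,0,0],"xyz": [0,0,0.001],"grip": 255},
    {"rot": [0,0,0],"xyz": [0,0,0.001],"grip": 255},
    {"rot": [0,0,0],"xyz": [0,0,0.001],"grip": 255}
  ]
}}

```text
clock: 7.47
tool_pos: [0.5776, 0.0507, 0.1892]
eef_rot: [0.97, 0.071, -0.018, -0.232]
contact_force: [-0.3, 0.5, -3.7]
opening: 0.336
finger_force: 45.0
```

Request:
{"api": "carry_out", "payload": {
  "plan": [
    {"rot": [0,0,0],"xyz": [0,0,0.0005],"grip": 255},
    {"rot": [0,0,0],"xyz": [0,0,0.001],"grip": 255},
    {"rot": [0,0,0],"xyz": [0,0,0.001],"grip": 255},
    {"rot": [0,0,0],"xyz": [0,0,0.001],"grip": 255}
  ]
}}

```text
clock: 7.8
tool_pos: [0.5775, 0.0512, 0.1883]
eef_rot: [0.97, 0.071, -0.018, -0.232]
contact_force: [-0.0, -0.2, -2.9]
opening: 0.337
finger_force: 45.0
```

Request:
{"api": "carry_out", "payload": {
  "plan": [
    {"rot": [0,0,0],"xyz": [0,0,0.0003],"grip": 255},
    {"rot": [0,0,0],"xyz": [0,0,0.0007],"grip": 255},
    {"rot": [0,0,0],"xyz": [0,0,0.0007],"grip": 255},
    {"rot": [0,0,0],"xyz": [0,0,0.0007],"grip": 255}
  ]
}}

```text
clock: 8.13
tool_pos: [0.5775, 0.0515, 0.1877]
eef_rot: [0.97, 0.071, -0.018, -0.232]
contact_force: [1.2, 0.4, -3.7]
opening: 0.339
finger_force: 45.0
```

Request:
{"api": "carry_out", "payload": {
  "plan": [
    {"rot": [0,0,0],"xyz": [0,0,0.0005],"grip": 255},
    {"rot": [0,0,0],"xyz": [0,0,0.001],"grip": 255},
    {"rot": [0,0,0],"xyz": [0,0,0.001],"grip": 255},
    {"rot": [0,0,0],"xyz": [0,0,0.001],"grip": 255}
  ]
}}

```text
clock: 8.47
tool_pos: [0.5777, 0.0517, 0.1872]
eef_rot: [0.97, 0.071, -0.018, -0.232]
contact_force: [-0.7, -1.6, 0.1]
opening: 0.338
finger_force: 45.0
```

```bash
python3 - <<'E'
from h import *
f=[]
s=r.get_state();print(s['tool_pos'],s['contact_force'],s['moment']); 
for n in 'ab': im=r.snapshot('scene')[:,:,::-1]; f.append(r.get_state()['contact_force'])
print(f); cv2.imwrite('pics/s4.png',im)
w=r.snapshot('wrist')[:,:,::-1];cv2.imwrite('pics/w4.png',w)
cr=im[130:200,300:380]
cv2.imwrite('pics/c4.png',np.vstack([cv2.resize(w[120:270,220:420],(640,480),interpolation=cv2.INTER_CUBIC)[:280],cv2.resize(cr,(366,320),interpolation=cv2.INTER_CUBIC)[:, :] if 0 else np.pad(cv2.resize(cr,(366,320),interpolation=cv2.INTER_CUBIC),((0,0),(0,274),(0,0)))]))
E
```

```text
[0.57765399 0.05171239 0.18716067] [-0.72936094 -1.55471524  0.14976544] [-0.73695284  0.004705    0.08222011]
[array([-0.47935574, -1.63325283,  0.24014772]), array([ 0.4801423 , -2.08624747,  0.55742559])]
```

View pics/c4.png

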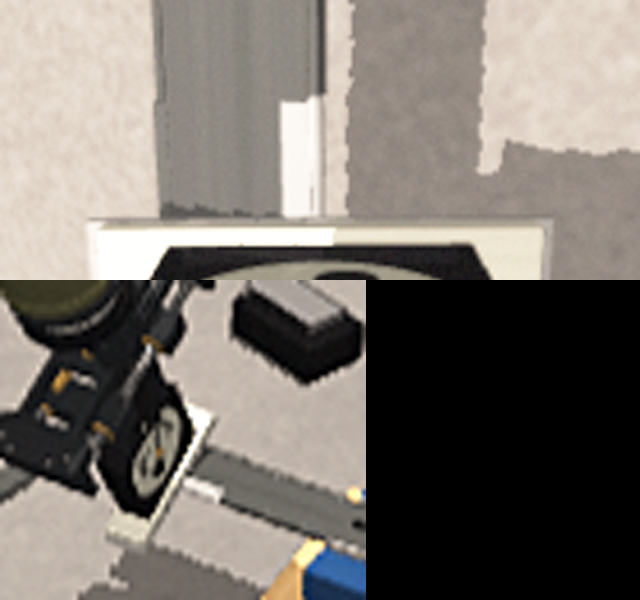

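In contact at about 4 N. The plate spans columns 90–550 and the edge is at about 300–325, so it is centred and square. I'll press slightly more, then read the dial from the wrist camera.

Request:
{"api": "carry_out", "payload": {
  "plan": [
    {"rot": [0,0,0],"xyz": [0,0,0.0003],"grip": 255},
    {"rot": [0,0,0],"xyz": [0,0,0.0003],"grip": 255},
    {"rot": [0,0,0],"xyz": [0,0,0.0003],"grip": 255},
    {"rot": [0,0,0],"xyz": [0,0,0.0003],"grip": 255},
    {"rot": [0,0,0],"xyz": [0,0,0.0003],"grip": 255},
    {"rot": [0,0,0],"xyz": [0,0,0.0003],"grip": 255},
    {"rot": [0,0,0],"xyz": [0,0,0.0003],"grip": 255},
    {"rot": [0,0,0],"xyz": [0,0,0.0003],"grip": 255}
  ]
}}

```text
clock: 9.28
tool_pos: [0.5778, 0.0518, 0.187]
eef_rot: [0.97, 0.071, -0.017, -0.232]
contact_force: [-0.4, -3.7, 5.5]
opening: 0.337
finger_force: 45.0
```

```bash
python3 - <<'E'
from h import *
np.savez('w5.npz',*cam('wrist'))
w=[r.snapshot('wrist')[:,:,::-1].astype(float) for _ in range(3)];w=np.mean(w,0).astype(np.uint8)
cv2.imwrite('pics/w5.png',w)
s=r.get_state();print(s['tool_pos'],s['contact_force'])
Rm=R.from_quat(s['eef_rot']).as_matrix();print('lean',np.arctan2(-(-Rm[:,2])@np.array([-np.sin(.144),np.cos(.144),0]),-Rm[2,2]),'yaw',np.arctan2(Rm[1,0],Rm[0,0]))
cr=cv2.resize(w[180:260,250:390],None,fx=5,fy=5,interpolation=cv2.INTER_CUBIC)
cv2.imwrite('pics/c5.png',cr)
E
```

```text
[0.57779949 0.05179453 0.18702917] [-0.80859015 -3.90404027  5.72313866]
lean 0.47008951933875776 yaw 0.14585775960081562
```

View pics/c5.png

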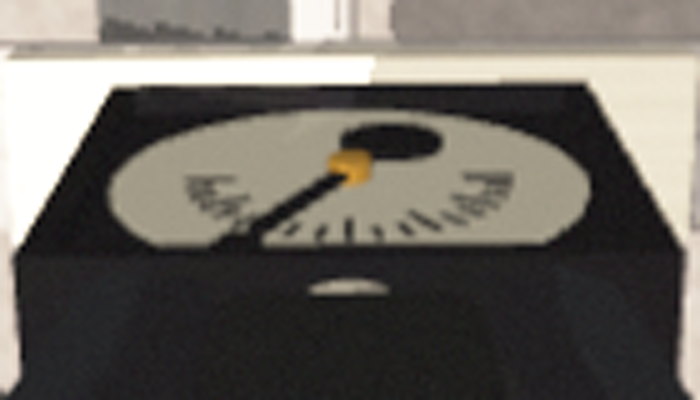

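The needle, from pivot (350,167) through (265,222), lines up with the marker at (230,243) to about 0.01 rad. Tool lean is 0.470 against marker 0.468, with about 10 N on the edge, square and still. Handing in.

```bash
python3 -c "
from plant import r
print(r.get_state()['clock'],r.finish_job())"
```

```text
the job is handed in; nothing more can be done
9.4333 None
```

I handed the job in at 9.4 s with the gauge held still on the worn edge at about 10 N and the needle within about 0.01 rad of the marker by the camera; no verdict came back.

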